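# Open the hinged tube clamp

### The arm

A 7-joint arm with a two-finger parallel gripper is mounted at the origin on the work surface. World frame = base frame: x ahead of the robot, y to its left, z up, the work surface at z = 0. Lengths are in m, angles in rad, forces in N, time in s.
With the tool pointing down it reaches from about 0.425 to 0.925 m from the base axis. Payload 6.8 kg.
Tool frame: the origin (TCP) lies at the very end of the fingers, on their centre line; the grasp point (between the pads) lies 19 mm behind it; z points along the fingers, y is the line along which they close (so a half turn about z gives the same grasp; the last joint's range is limited). The gripper opens to 85 mm and grips with 20 to 120 N. Pads are 22 mm wide; open, the fingers measure 114 mm over their backs; the gripper's body (76 mm by 85 mm) begins 54 mm behind the grasp point. The pads swing forward as they close: fully open they stand 13 mm farther back than shut.
Start: joints at [1.124, 0.477, 0.022, 1.555, -0.011, 1.109, -0.083], TCP at [0.224, -0.637, 0.203] pointing down, gripper open.
Joint ranges: [-2.96, 2.96], [-0.34, 2.1], [-1.41, 1.46], [0.24, 2.44], [-1.37, 4.51], [0.17, 1.92], [-2.96, 2.96]. Speed limits (rad/s): [2.39, 2.39, 3.14, 3.14, 3.14, 3.14, 3.14].

### API

Orientations are given as a unit quaternion [w, x, y, z].
In Python, from station import monitor, eyes, bot gives the robot as it stands.
- The arm moves only by the shell command python3 -m creep 'ROWS' [FORCE]. ROWS is a JSON list of rows, 1 to 20 of them, each of 5 numbers: dx, dy, dz in mm, then a turn about the tool's z in units of 0.05 rad, then the opening from 0.0 (shut) to 1.0 (fully open); each row shifts and turns the commanded pose from where the row before left it, along the tool's axes as they then stand; what a row does not reach is not made up. A row lasts 1/10 s, in which the tool goes at most 0.05 m and 0.15 rad, less where a joint would pass 70% of its speed; a pose out of reach is approached as far as the arm can. The fingers move at their own pace and stop on an object; FORCE is the grip in N (left out, the last holds). Time passes only in rows, so rows that do not move let the fingers close. It prints the time, the measured TCP pose, the force, the opening and the grip force at its end. Input that does not fit is refused with a message, and nothing moves.
- monitor.get_obs(): the state, without advancing time (a new reading comes with each control period).
- eyes.read_camera(name): name is "scene" or "top"; returns the picture (420x560x3 uint8, blue, green, red); there is no depth.
- eyes.camera_info(name): a dict with "vertical_fov" (degrees; the focal length in pixels is half the picture's height over the tangent of half this angle, whatever the lens; pixels are square), "cx", "cy" (the principal point, pixels), "view" (4x4, takes a point from world to camera coordinates). Camera axes: x right, y up, looking along -z (the intrinsics and any distortion apply to the point x, -y, -z); pixel columns grow to the right and rows downward; lengths in m; the calibration is good to about 2 mm. A picture is of the moment at which its call begins. camera_info takes no time and is no camera call.
- bot.hand_in(): hands the job in; it is judged then, once.
The state is a dict: "t": time; "q": joint angles; "joint_vel": joint speeds; "joint_torque": joint torques, N m; "eef_pos": TCP position; "tool_rot": TCP orientation; "contact_force": force on the tool from outside, world axes, zero at the start; "torque": the same for the moment, N m; "gripper_width": opening from 0.0 (shut) to 1.0 (fully open); "grasp_force": force on a finger pad.
Only numpy, scipy, OpenCV 4.12 (cv2) and the standard library are available. Lean on these libraries where they do the work, as an engineer would, in place of code of your own. Each camera call takes 0.05 s, during which the arm holds its last target. There are 200 camera calls.

### The job

One of the two clamps on the base board still holds the lighting tube; open it the way the other one already is. Loosen its wing nut just far enough to pass the lip of the slotted lug (do not run the nut up to the end of the thread), swing the eyebolt out of the slot and let it drop, then fold the hinged jaw right back off the tube. Feel your way and never force the bolt or nut against the lug; leave the tube lying in its saddles and everything else on the table where it is.

Things in the scene. Friction and masses are not known exactly. Their poses are not given: they have to be found in the camera images.
- stand: The plywood base board, 210 x 400 x 12 mm, fixed. Origin at the centre of its underside; y along the tube. Both clamps stand on it, 200 mm apart along y
- clamp: The clamp to open: cast aluminium half coupler, 70 x 44 mm foot. Origin: centre of its foot, on the board; z up, y along the tube, -x the side with eyebolt and wing nut (faces the robot, give or take 0.35 rad). In this frame the tube's axis is at x 0, z 72 mm; the top of the closed jaw at z 103 mm
- old_clamp: The other clamp, alike (same frame) but already open: its jaw, folded back on its +x side, reaches 145 mm above the board; its eyebolt lies out on its -x side, just below level. Leave it so
- pin (a point): The eyebolt's pivot pin, along the clamp's y, at x -46, z 42 mm in the clamp's frame. This frame tilts with the bolt: its z axis points along the bolt to the nut. The steel bolt is 11 mm thick, its thickened end 78 mm from the pin. Closed, it stands upright in the lug's slot with 1 mm of play to either side
- eyebolt (a joint): Angle of the eyebolt about its pin, rad: 0 upright in the slot, growing as it swings out and down on the clamp's -x side, away from the tube; 1.75, just below level, at its stop. It hinges freely: once out, past about 0.3 rad, it falls to that stop by itself
- wings (a point): Point on the bolt's axis, 76 mm from the pin, that turns with the steel wing nut: z along the bolt, x towards one wing (half a turn looks the same). It does not climb with the nut. The two wings are 6 mm thick and 48 mm from tip to tip; their tips are upright faces 19 mm high, from 12 to 31 mm above the underside of the nut's 23 mm washer; the hub is 18 mm thick
- lug (a point): Middle of the jaw's slotted lug, around the bolt; at x -46, z 88 mm in the clamp's frame when closed. A fork 34 mm wide (y), 12 mm thick, ending 15 mm outward (-x) of the bolt, its 13.5 mm slot open there; a lip 3 mm high on its end stops the washer and feels up to 5 times a push on the wings: test with 3 N. With the bolt out, pinch the fork from above across its 34 mm; both sides are free
- seat (a point): Point on the bolt's axis, 52 mm from the pin, level with the washer when the nut is fully down on the lug. The nut starts slackened, its washer an unknown 0.1 to 3.4 mm above this. Counter-clockwise from above loosens, 8 mm a turn, stiff all the way (0.12 N m). The washer passes the lip once 4.5 to 5 mm up; the thread's upset end stops the nut at 5.7 mm: do not drive it there
- jaw (a joint): Angle of the hinged upper jaw, rad: 0 closed on the tube, 2.2 folded right back at its stop. The lug rises as it opens. The jaw weighs 0.3 kg and hinges freely: past about 1.3 rad it falls back by itself
- jaw_pin (a point): The jaw's hinge pin, along the clamp's y, at x +36, z 72 mm in the clamp's frame; the lug is 82 mm before and 16 mm above it when closed
- tube: The aluminium lighting tube, 48 mm thick, 440 mm long, lying loose in the saddles of both clamps; origin at the middle of its axis, y along it
- spanner: Bystander: a steel spanner, 150 mm long, lying on the board behind the tube
- tape: Bystander: a grey roll of cloth tape, 104 mm across, 48 mm high
- jar: Bystander: a clear jar with a red lid, 70 mm across, 85 mm high
- reel: Bystander: a small white reel, 44 mm across, 40 mm high, standing on the board between the clamps, in front of the tube
- scissors: Bystander: red-handled scissors lying flat

How it is judged:
On the way, in this order (a step that is already met when the one before it is completed fails the run):
1. the eyebolt is swung out of the slotted lug (value of joint eyebolt above 1 rad), for 0.1 s.
2. the jaw is folded back off the tube (value of joint jaw above 1.5 rad), for 0.1 s.
At the end, for the whole second after the job is handed in: the eyebolt lies out of the slot (more than 1.3 rad), the jaw is folded back (more than 1.8 rad), both at rest; the tube lies still in its saddles, within 15 mm of where it was (value of joint eyebolt above 1.3 rad and value of joint jaw above 1.8 rad and velocity of joint eyebolt between -0.1 and 0.1 rad/s and velocity of joint jaw between -0.1 and 0.1 rad/s and distance of tube from where it was at the start of the episode below 0.015 m and linear speed of tube below 0.02 m/s); the robot touches nothing.
It fails at once if the eyebolt, washer or nut is forced against the jaw's lug with more than 40 N (contact force between eyebolt and jaw above 40 N).
It fails at once if the wing nut is driven against the end of its thread (more than 12 N) (contact force between nut_c0 and eyebolt_c2 above 12 N).
It fails at once if the tube is shoved along or lifted out of its saddles (more than 20 mm) (distance of tube from where it was at the start of the episode above 0.02 m).
It fails at once if one of the bystanders (spanner, tape, jar, reel, scissors) is pushed away (more than 30 mm) (distance of any of spanner, tape, jar, reel, scissors from where it was at the start of the episode above 0.03 m).
It also fails if it takes over 72 s, if anything falls off the work surface, if the arm or the gripper's body presses on something with over 40 N, if the wrist force passes 120 N, or if a joint passes its speed limit or range.

## Working session

There is one attempt and no reset: what is moved stays moved. The work goes in short steps, Python scripts to look and compute and a shell command to move; the robot and the scene stay as the last step left them, time stands still between calls to the robot, and variables do not carry over. Pictures are saved under pics/ and viewed, at most 10 in all, crops included, and the job is handed in when it is done.

```bash
ls; mkdir -p pics; python3 - <<'E'
from station import monitor, eyes, bot
import cv2
for n in("scene","top"):
    cv2.imwrite(f"pics/{n}0.png",eyes.read_camera(n)); print(n,eyes.camera_info(n))
print(monitor.get_obs())
E
```

```text
pics
scene {'vertical_fov': 50.165679000222056, 'cx': 277.0216422053085, 'cy': 209.7519672492818, 'view': array([[ 0.58723787,  0.80934352, -0.01071237, -0.32550806],
       [-0.60235018,  0.44581303,  0.66213669,  0.26151562],
       [ 0.54067175, -0.38237914,  0.74930651, -1.44270668],
       [ 0.        ,  0.        ,  0.        ,  1.        ]])}
top {'vertical_fov': 48.75815281399088, 'cx': 272.42482267575883, 'cy': 202.72809250617956, 'view': array([[-1.65750413e-02, -9.99860981e-01, -1.81314159e-03,
         5.23338235e-03],
       [ 9.83147434e-01, -1.66281155e-02,  1.82056663e-01,
        -5.43023073e-01],
       [-1.82061503e-01,  1.23501121e-03,  9.83286369e-01,
        -1.41819137e+00],
       [ 0.00000000e+00,  0.00000000e+00,  0.00000000e+00,
         1.00000000e+00]])}
{'t': 0.1, 'q': array([ 1.12391462,  0.47767743,  0.02236506,  1.55633534, -0.0115184 ,
        1.1092491 , -0.08307351]), 'joint_vel': array([-1.93511860e-03, -1.36707880e-03, -8.14240227e-04, -3.38431525e-03,
        3.08918115e-05,  1.71831588e-04,  8.54716149e-04]), 'joint_torque': array([ 4.98267473e-03, -5.97752273e+01,  1.61407080e+00, -2.81952935e+01,
        1.28754659e-02,  5.01915303e-03, -3.56422424e-05]), 'eef_pos': array([ 0.22412625, -0.63612043,  0.20195748]), 'tool_rot': array([-7.48966695e-04,  9.85685782e-01,  1.68591062e-01, -1.80685341e-04]), 'contact_force': array([-0.19273042, -0.76863202, -0.78171359]), 'torque': array([-0.04456135,  0.04508887, -0.02578717]), 'grasp_force': 0.0, 'gripper_width': 1.0016180161125403}
```

View pics/scene0.png

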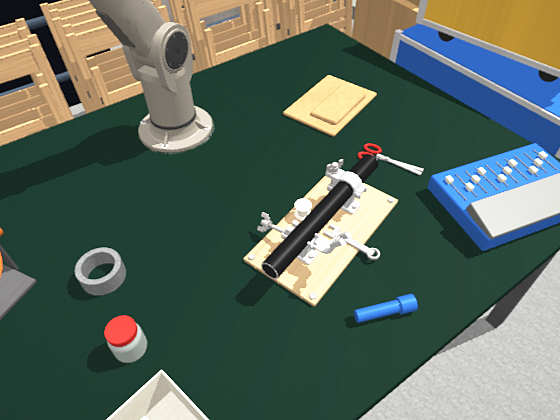

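View pics/top0.png

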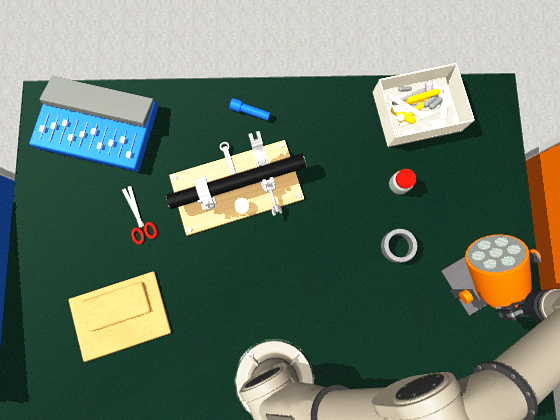

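The scene view shows the board at ~(320,235) with the black tube running across it. The closed clamp is at the far end, ~(340,178), and the open one at ~(300,235). In the top view, the closed clamp is at ~(205,193) and the open one, with its bolt out, at ~(265,185). Next: zoom in and fit the board and tube.

```bash
cat > h.py <<'E'
import numpy as np, cv2
from station import monitor, eyes, bot
def cam(n):
    i=eyes.camera_info(n); f=210/np.tan(np.radians(i["vertical_fov"]/2)); return f,i["cx"],i["cy"],np.array(i["view"])
def proj(n,P):
    f,cx,cy,V=cam(n); p=np.atleast_2d(P)@V[:3,:3].T+V[:3,3]
    return np.c_[cx+f*p[:,0]/-p[:,2], cy+f*-p[:,1]/-p[:,2]]
def ray(n,uv):
    f,cx,cy,V=cam(n); uv=np.atleast_2d(uv)
    d=np.c_[(uv[:,0]-cx)/f,-(uv[:,1]-cy)/f,-np.ones(len(uv))]@V[:3,:3]
    return -V[:3,:3].T@V[:3,3], d
def plane(n,uv,z):
    o,d=ray(n,uv); return o+d*((z-o[2])/d[:,2])[:,None]
E
python3 - <<'E'
from h import *
for n,(x0,y0,w,h) in dict(top=(150,120,170,125),scene=(235,135,170,125)).items():
    im=cv2.imread(f"pics/{n}0.png"); c=im[y0:y0+h,x0:x0+w]
    cv2.imwrite(f"pics/{n}c.png",cv2.resize(c,None,fx=4.7,fy=4.7,interpolation=cv2.INTER_CUBIC))
    g=cv2.cvtColor(im,cv2.COLOR_BGR2HSV)
    m=cv2.inRange(g,(8,40,110),(30,255,255)); k=np.zeros_like(m); k[y0:y0+h,x0:x0+w]=m[y0:y0+h,x0:x0+w]
    k=cv2.morphologyEx(k,cv2.MORPH_OPEN,np.ones((3,3)))
    p=np.argwhere(k)[:,::-1].astype(np.float32)
    W=plane(n,p,.012)[:,:2].astype(np.float32)
    r=cv2.minAreaRect(W); print(n,r,cv2.boxPoints(r).round(3).tolist())
    b=cv2.inRange(im,(0,0,0),(38,38,38)); kb=np.zeros_like(b);kb[y0:y0+h,x0:x0+w]=b[y0:y0+h,x0:x0+w]
    # table is green: need low saturation
    kb[(im.max(2).astype(int)-im.min(2))>9]=0; kb=cv2.morphologyEx(kb,cv2.MORPH_OPEN,np.ones((3,3)))
    p=np.argwhere(kb)[:,::-1].astype(np.float32); W=plane(n,p,.084)[:,:2].astype(np.float32); r=cv2.minAreaRect(W)
    print('tube',len(p),r,cv2.fitLine(W,cv2.DIST_HUBER,0,.01,.01).ravel())
E
```

```text
top ((0.6063265800476074, 0.11504800617694855), (0.212805837392807, 0.3995606303215027), 16.524036407470703) [[0.44699999690055847, 0.2759999930858612], [0.5609999895095825, -0.10700000077486038], [0.7649999856948853, -0.04600000008940697], [0.6520000100135803, 0.3370000123977661]]
tube 1175 ((0.6094321608543396, 0.10772265493869781), (0.04864315688610077, 0.4420638978481293), 16.3724422454834) [ 0.32472965 -0.94580686  0.60841554  0.10134859]
scene ((0.609421968460083, 0.10115029662847519), (0.21170073747634888, 0.34329432249069214), 16.288509368896484) [[0.46000000834465027, 0.23600000143051147], [0.5559999942779541, -0.09300000220537186], [0.7590000033378601, -0.03400000184774399], [0.6629999876022339, 0.29600000381469727]]
tube 922 ((0.6014546155929565, 0.12301722168922424), (0.04916194826364517, 0.428680956363678), 16.486801147460938) [ 0.27992207 -0.96002275  0.6201308   0.11668497]
```

View pics/topc.png

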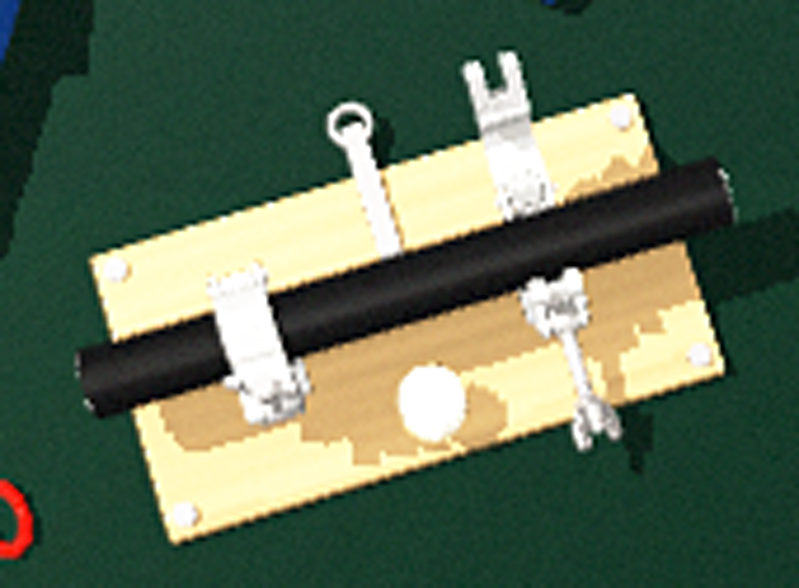

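View pics/scenec.png

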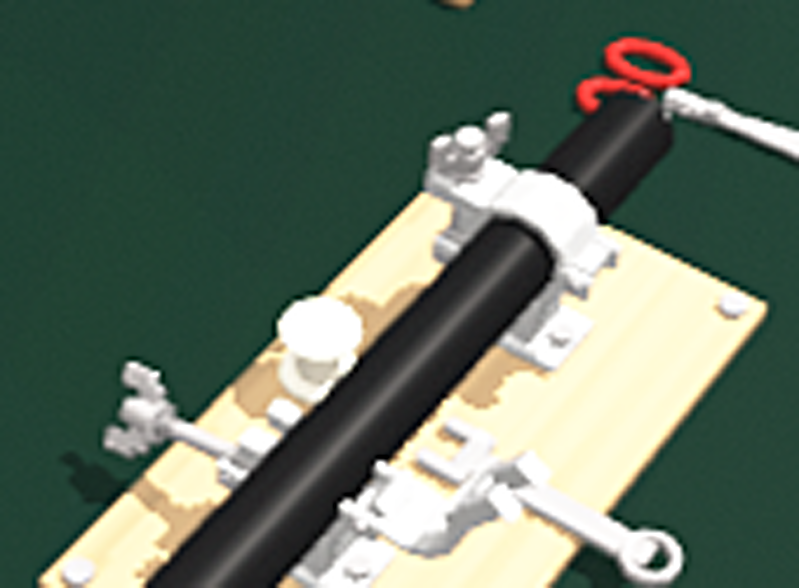

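The crops show the closed clamp's bolt end at top crop ~(272,398) and scene crop ~(470,140). Its wings reach to scene crop ~(438,152) and ~(498,125). I'll triangulate these, check them against the nominal clamp frame, and enlarge the nut.

```bash
cat >> h.py <<'E'
yaw=np.radians(16.45); ex=np.array([np.cos(yaw),np.sin(yaw),0]); ey=np.array([-np.sin(yaw),np.cos(yaw),0])
B=np.array([.6063,.1150,.012])
def tri(ps,pt):
    o1,d1=ray("scene",ps); o2,d2=ray("top",pt); d1,d2=d1[0],d2[0]
    a=np.linalg.lstsq(np.c_[d1,-d2],o2-o1,rcond=None)[0]; p,q=o1+a[0]*d1,o2+a[1]*d2
    return (p+q)/2, np.linalg.norm(p-q)
def loc(P): return np.array([(P-B)@ex,(P-B)@ey,P[2]-.012])
E
python3 - <<'E'
from h import *
c=lambda n,u,v:(np.array([u,v])-2.0)/4.7+dict(top=(150,120),scene=(235,135))[n]
P,e=tri(c("scene",470,138),c("top",272,398)); print('bolt end',P,e,loc(P))
print('jaw mid', loc(plane("top",c("top",250,325),.115)[0]), 'old jaw lug tip mid',loc(plane("top",c("top",492,60),.150)[0]))
print('old tri lug',*[loc(x) if i==0 else x for i,x in enumerate(tri(c("scene",440,440),c("top",492,62)))])
for n,P in [('bolt',[-.046,.1,.120]),('lug',[-.046,.1,.088])]:
    for k in(("top"),("scene")): 
        W=B+P[0]*ex+P[1]*ey+[0,0,P[2]]; print(n,k,proj(k,W)[0])
for n,(x0,y0) in dict(top=(190,180),scene=(315,150)).items():
    im=cv2.imread(f"pics/{n}0.png")[y0:y0+40,x0:x0+40].astype(float)
    im=np.clip((im-90)*1.6,0,255).astype(np.uint8)
    o=cv2.resize(im,(400,400),interpolation=cv2.INTER_CUBIC); A=o if n=="top" else np.hstack([A,o])
cv2.imwrite("pics/nut.png",A)
E
```

```text
bolt end [0.52939956 0.19429395 0.1294496 ] 0.008469273610658882 [-0.05129835  0.09782478  0.1174496 ]
jaw mid [-0.0010694  0.0967032  0.103    ] old jaw lug tip mid [ 0.11165193 -0.10305332  0.138     ]
old tri lug [ 0.08552927 -0.11101173  0.17321239] 0.032368008073329006
bolt top [204.95461876 201.86305963]
bolt scene [335.23951569 163.90290411]
lug top [206.47199954 203.78769719]
lug scene [334.16387857 173.08683299]
```

View pics/nut.png

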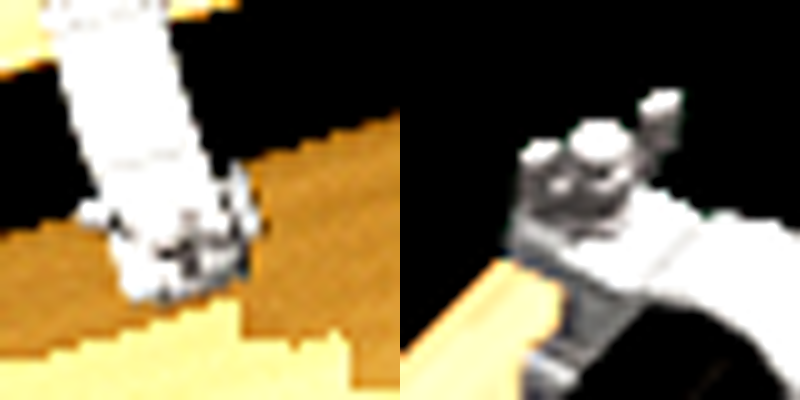

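The top half shows wing tips at crop ~(95,210) and ~(242,195). The scene half shows the bolt end at ~(600,138) and wing tops at ~(540,150) and ~(662,98).

```bash
python3 - <<'E'
from h import *
s=lambda u,v:np.array([u/10-.45+315-0,v/10-.45+150])
t=lambda u,v:np.array([u/10-.45+190,v/10-.45+180])
for z in(.135,.139):
  a,b=plane("scene",s(540-400,150),z)[0],plane("scene",s(662-400,98),z)[0]
  c,d=plane("top",t(95,208),z)[0],plane("top",t(242,192),z)[0]
  for p,q in((a,b),(c,d)): print(z,loc(p),loc(q),'mid',loc((p+q)/2),'len',np.linalg.norm(p-q),'ang board',np.degrees(np.arctan2((p-q)@ey,(p-q)@ex)))
print('bolt end scene',loc(plane("scene",s(200,138),.132)[0]))
o=monitor.get_obs(); print(o['eef_pos'])
E
```

```text
0.135 [-0.0565442  0.0850334  0.123    ] [-0.04246694  0.11976646  0.123     ] mid [-0.04950557  0.10239993  0.123     ] len 0.037477389664293925 ang board -112.06264197003175
0.135 [-0.0369719   0.11530162  0.123     ] [-0.04543504  0.07207884  0.123     ] mid [-0.04120347  0.09369023  0.123     ] len 0.0440435433451462 ang board 78.92148563910622
0.139 [-0.0544107   0.08123041  0.127     ] [-0.04040663  0.11578289  0.127     ] mid [-0.04740866  0.09850665  0.127     ] len 0.0372825459157603 ang board -112.06264197003162
0.139 [-0.03789413  0.11490716  0.127     ] [-0.04633235  0.07181166  0.127     ] mid [-0.04211324  0.09335941  0.127     ] len 0.04391384698928914 ang board 78.92148563910644
bolt end scene [-0.04849657  0.10068416  0.12      ]
[ 0.22412625 -0.63612043  0.20195748]
```

Careful with the scale: shifts go in mm and turns go in units of 0.05 rad. That gives: -0.035 m is -35, 0.03 m is 30.

```bash
python3 -m creep '[[30, -35, 0, 0, 0], [30, -35, 0, 0, 0], [30, -35, 0, 0, 0], [30, -35, 0, 0, 0], [30, -35, 0, 0, 0], [30, -35, 0, 0, 0]]' 20
python3 -m creep '[[30, -35, 0, 0, 0], [30, -35, 0, 0, 0], [30, -35, 0, 0, 0], [30, -35, 0, 0, 0], [30, -35, 0, 0, 0], [30, -35, 0, 0, 0], [30, -35, 0, 0, 0], [30, -35, 0, 0, 0], [0, 0, 0, 0, 0], [0, 0, 0, 0, 0]]'
python3 -c "
from h import *;o=monitor.get_obs();print(o['q'].round(3),o['tool_rot'])"
```

```text
t: 0.7
eef_pos: [0.3245, -0.3768, 0.2026]
tool_rot: [-0.0, 0.986, 0.169, -0.0]
contact_force: [0.5, 0.7, -0.1]
gripper_width: 0.002
grasp_force: 0.0
t: 1.7
eef_pos: [0.4575, -0.034, 0.2025]
tool_rot: [-0.0, 0.985, 0.17, -0.0]
contact_force: [-0.0, -0.8, 0.2]
gripper_width: -0.0
grasp_force: 0.0
[ 0.319  0.147 -0.414  2.028  0.071  0.981 -1.36 ] [-1.00906426e-04  9.85436469e-01  1.70043600e-01 -3.61119226e-04]
```

In the tool's units: -0.0344 m is -34.4, 0.0287 m is 28.7, 0.1137 rad is 2.274.

```bash
python3 -m creep '[[28.7, -34.4, 0, 0, 0], [28.7, -34.4, 0, 0, 0], [28.7, -34.4, 0, 0, 0], [28.7, -34.4, 0, 0, 0], [28.7, -34.4, 0, 0, 0], [0, 0, 0, 2.274, 0], [0, 0, 0, 2.274, 0], [0, 0, 0, 2.274, 0], [0, 0, 0, 0, 0], [0, 0, 0, 0, 0], [0, 0, 0, 0, 0]]'
python3 - <<'E'
from h import *
o=monitor.get_obs();print(o['q'].round(3),o['tool_rot'],o['eef_pos'])
for n,(x0,y0) in dict(top=(165,150),scene=(295,120)).items():
    im=eyes.read_camera(n)[y0:y0+80,x0:x0+80]
    o=cv2.resize(im,(400,400),interpolation=cv2.INTER_CUBIC); A=o if n=="top" else np.hstack([A,o])
cv2.imwrite("pics/ov.png",A)
E
```

```text
t: 2.8
eef_pos: [0.5359, 0.1741, 0.2027]
tool_rot: [0.0, 1.0, -0.001, -0.0]
contact_force: [0.4, -1.4, 0.3]
gripper_width: -0.004
grasp_force: 0.0
[-0.064  0.33  -0.447  1.802  0.163  1.046 -2.144] [ 2.15449849e-04  9.99999781e-01 -6.21108818e-04 -6.93886449e-05] [0.53587695 0.17410017 0.20269194]
```

View pics/ov.png

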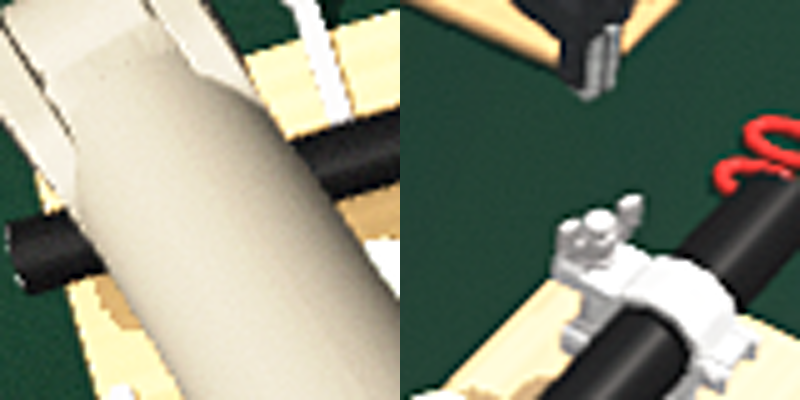

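The top view is blocked by the arm. In the scene view the shut fingertips, at ~(590,95), stand above the nut at ~(600,225). I'll touch down on the near (-y) wing tip to feel the nut's height.

In the tool's units: 0.018 m is 18.

```bash
python3 -m creep '[[0, 0, 18, 0, 0], [0, 0, 18, 0, 0], [0, 0, 18, 0, 0], [0, 0, 0, 0, 0], [0, 0, 0, 0, 0], [0, 0, 0, 0, 0]]' | sed -n 2,4p
for_() { :; }
python3 -m creep '[[0, 0, 1, 0, 0], [0, 0, 0, 0, 0]]' | sed -n '2p;4p'
python3 -m creep '[[0, 0, 1, 0, 0], [0, 0, 0, 0, 0]]' | sed -n '2p;4p'
python3 -m creep '[[0, 0, 1, 0, 0], [0, 0, 0, 0, 0]]' | sed -n '2p;4p'
python3 -m creep '[[0, 0, 1, 0, 0], [0, 0, 0, 0, 0]]' | sed -n '2p;4p'
python3 -m creep '[[0, 0, 1, 0, 0], [0, 0, 0, 0, 0]]' | sed -n '2p;4p'
```

```text
eef_pos: [0.5365, 0.1753, 0.1499]
tool_rot: [-0.0, 1.0, -0.001, 0.001]
contact_force: [-0.5, 0.7, 0.9]
eef_pos: [0.5362, 0.1751, 0.1484]
contact_force: [-0.2, 0.6, -0.5]
eef_pos: [0.5358, 0.175, 0.1469]
contact_force: [0.3, 0.1, -0.8]
eef_pos: [0.5357, 0.175, 0.1457]
contact_force: [0.1, 0.4, -0.8]
eef_pos: [0.5357, 0.1749, 0.1446]
contact_force: [0.1, 0.1, 0.4]
eef_pos: [0.5357, 0.175, 0.1436]
contact_force: [-0.1, -0.2, 0.8]
```

```bash

python3 -m creep '[[0, 0, 1, 0, 0], [0, 0, 0, 0, 0]]' | sed -n '2p;4p'
python3 -m creep '[[0, 0, 1, 0, 0], [0, 0, 0, 0, 0]]' | sed -n '2p;4p'
python3 -m creep '[[0, 0, 0.5, 0, 0], [0, 0, 0, 0, 0]]' | sed -n '2p;4p'
```

```text
eef_pos: [0.5358, 0.1749, 0.1426]
contact_force: [0.5, 0.3, -0.8]
eef_pos: [0.5358, 0.1749, 0.1417]
contact_force: [0.1, -0.7, -0.7]
eef_pos: [0.5358, 0.175, 0.1413]
contact_force: [0.3, 0.2, 0.7]
```

```bash

python3 -m creep '[[0, 0, 0.5, 0, 0], [0, 0, 0, 0, 0]]' | sed -n '2p;4p'
python3 -m creep '[[0, 0, 0.5, 0, 0], [0, 0, 0, 0, 0]]' | sed -n '2p;4p'
python3 -m creep '[[0, 0, 0.5, 0, 0], [0, 0, 0, 0, 0]]' | sed -n '2p;4p'
python3 -m creep '[[0, 0, 0.5, 0, 0], [0, 0, 0, 0, 0]]' | sed -n '2p;4p'
```

```text
eef_pos: [0.5358, 0.1749, 0.1407]
contact_force: [-0.4, 0.1, -0.4]
eef_pos: [0.5358, 0.175, 0.1403]
contact_force: [1.2, -0.4, 0.4]
eef_pos: [0.5358, 0.175, 0.1397]
contact_force: [0.0, -0.2, -0.0]
eef_pos: [0.5358, 0.175, 0.1392]
contact_force: [0.4, -0.4, -0.7]
```

```bash

python3 -m creep '[[0, 0, 0.5, 0, 0], [0, 0, 0, 0, 0]]' | sed -n '2p;4p'
python3 -m creep '[[0, 0, 0.5, 0, 0], [0, 0, 0, 0, 0]]' | sed -n '2p;4p'
python3 -m creep '[[0, 0, 0.5, 0, 0], [0, 0, 0, 0, 0]]' | sed -n '2p;4p'
```

```text
eef_pos: [0.5358, 0.175, 0.1387]
contact_force: [0.3, -0.8, -0.7]
eef_pos: [0.5358, 0.175, 0.1382]
contact_force: [-0.1, 0.4, -0.0]
eef_pos: [0.5358, 0.175, 0.1377]
contact_force: [0.8, -0.1, -0.2]
```

```bash

python3 -m creep '[[0, 0, 0.5, 0, 0], [0, 0, 0, 0, 0]]' | sed -n '2p;4p'
python3 -m creep '[[0, 0, 0.3, 0, 0], [0, 0, 0, 0, 0]]' | sed -n '2p;4p'
python3 - <<'E'
from h import *
for n,(x0,y0) in dict(scene=(315,140)).items():
    im=eyes.read_camera(n)[y0:y0+50,x0:x0+50]
    o=cv2.resize(im,(500,500),interpolation=cv2.INTER_CUBIC)
cv2.imwrite("pics/touch.png",o)
E
```

```text
eef_pos: [0.5358, 0.175, 0.1372]
contact_force: [0.5, -0.0, -0.4]
eef_pos: [0.5358, 0.175, 0.137]
contact_force: [0.5, -0.1, 0.1]
```

View pics/touch.png

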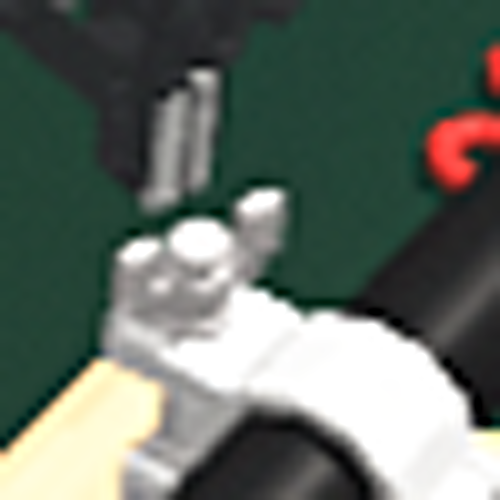

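The fingertips, at crop ~(165,205) and ~(195,190), appear up and to the left of the wing tip at (140,245), and clear of it. I'll check where the TCP should project.

```bash
python3 - <<'E'
from h import *
o=monitor.get_obs(); P=o['eef_pos']; print(P)
print('tcp scene crop',(proj("scene",P)[0]-[315,140])*10)
print('nut axis nominal at .132', (proj("scene",[.5347,.195,.132])[0]-[315,140])*10, 'lip wing z.139',(proj("scene",[.535,.171,.139])[0]-[315,140])*10)
# per-mm shifts
print('d/dx,dy,dz px*10 per 10mm',[ (proj("scene",P+d)[0]-proj("scene",P)[0])*10 for d in np.eye(3)*.01])
E
```

```text
[0.53579798 0.1750047  0.13697761]
tcp scene crop [139.43999246 265.87239912]
nut axis nominal at .132 [195.88146642 245.49861511] lip wing z.139 [125.63937637 264.72115972]
d/dx,dy,dz px*10 per 10mm [array([26.2200842 , 22.20612864]), array([ 30.61755135, -16.36841521]), array([  3.07258548, -29.68206793])]
```

The TCP should project to ~(139,266), but the visible tips sit about 20–30 mm higher in the image. The nut itself agrees with the calibration. So either the visible ends aren't the TCP or there is an offset. I'll keep feeling downward, with a guard that stops on force.

```bash
cat > g.py <<'E'
import sys; from station import monitor
o=monitor.get_obs(); f=o['contact_force']; p=o['eef_pos']; lim=float(sys.argv[1]) if len(sys.argv)>1 else 2.5
print(round(o['t'],1),p.round(4),f.round(1),'M',o['torque'].round(2),'w',round(o['gripper_width'],3),'g',round(float(o['grasp_force']),1),flush=True)
sys.exit(int((f@f)**.5>lim))
E
python3 -m creep '[[0, 0, 2, 0, 0], [0, 0, 0, 0, 0]]' >/dev/null; python3 g.py &&
python3 -m creep '[[0, 0, 2, 0, 0], [0, 0, 0, 0, 0]]' >/dev/null && python3 g.py &&
python3 -m creep '[[0, 0, 1, 0, 0], [0, 0, 0, 0, 0]]' >/dev/null && python3 g.py &&
python3 -m creep '[[0, 0, 1, 0, 0], [0, 0, 0, 0, 0]]' >/dev/null && python3 g.py &&
python3 -m creep '[[0, 0, 1, 0, 0], [0, 0, 0, 0, 0]]' >/dev/null && python3 g.py &&
python3 -m creep '[[0, 0, 1, 0, 0], [0, 0, 0, 0, 0]]' >/dev/null && python3 g.py
python3 - <<'E'
from h import *
im=eyes.read_camera("scene")[130:190,295:375]
cv2.imwrite("pics/touch2.png",cv2.resize(im,(800,600),interpolation=cv2.INTER_CUBIC))
E
```

```text
7.2 [0.5356 0.1749 0.1347] [0.3 0.2 0.2] M [0.01 0.03 0.  ] w 0.003 g 0.0
7.3 [0.5356 0.1749 0.1327] [-0.5 -0.2  0.5] M [-0.01  0.05 -0.01] w -0.002 g 0.0
7.5 [0.5357 0.175  0.1319] [-0.4  0.6  0.2] M [ 0.   -0.01  0.01] w 0.002 g 0.0
7.8 [0.5358 0.175  0.1309] [0.4 0.  0.4] M [ 0.02 -0.   -0.03] w 0.002 g 0.0
8.0 [0.5357 0.175  0.1299] [0.1 0.6 1. ] M [-0.02  0.06  0.01] w 0.0 g 0.0
8.2 [0.5358 0.1749 0.1289] [1.  0.3 0.8] M [-0.   -0.01 -0.03] w -0.0 g 0.0
```

View pics/touch2.png

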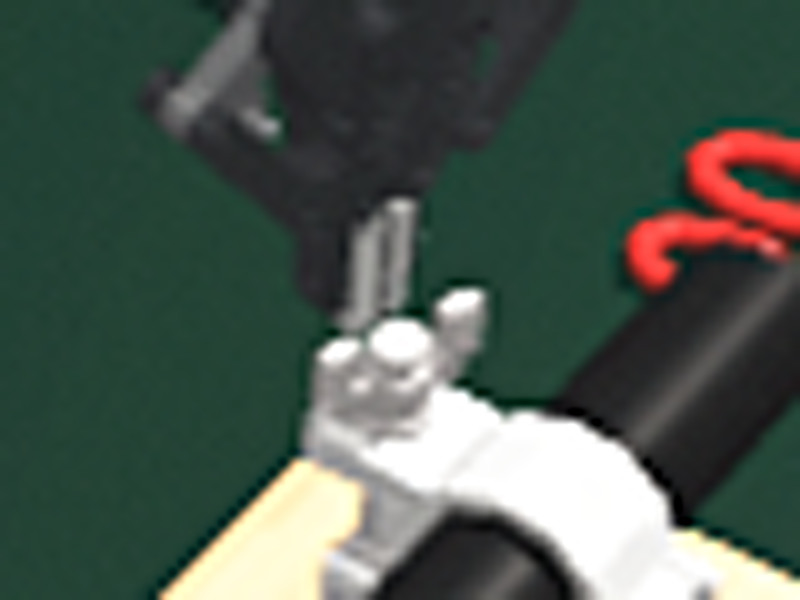

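```bash
python3 - <<'E'
from h import *
for n in("scene","top"): print(n,eyes.camera_info(n).keys(),cam(n)[:3],'base0',proj(n,[0,0,0.0]),'old bolt end', proj(n,B+ex*(-.046-.077)+ey*-.103+[0,0,.028]))
o=monitor.get_obs(); P=o['eef_pos'];print(proj("scene",P), proj("scene",P+[0,0,.1]))
im=eyes.read_camera("scene"); cv2.imwrite("pics/s3.png",im[0:210,60:410])
im=cv2.resize(im[0:210,60:410],None,fx=2.28,fy=2.28,interpolation=cv2.INTER_CUBIC);cv2.imwrite("pics/s3.png",im)
E
```

```text
scene dict_keys(['vertical_fov', 'cx', 'cy', 'view']) (np.float64(448.65175094326753), 277.0216422053085, 209.7519672492818) base0 [[175.79541133 128.42605346]] old bolt end [[262.23464118 222.51039273]]
top dict_keys(['vertical_fov', 'cx', 'cy', 'view']) (np.float64(463.3921719891486), 272.42482267575883, 202.72809250617956) base0 [[274.1348235  380.16017007]] old bolt end [[277.20487096 211.11149073]]
[[328.68266456 168.94832186]] [[331.91659357 137.69594373]]
```

View pics/s3.png

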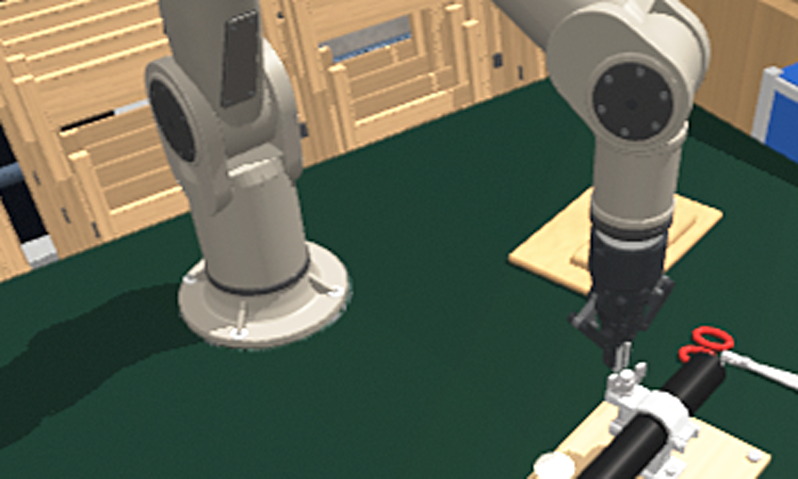

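The base projects correctly, at ~(176,128), and the pads lie on the tool's vertical line, but their ends appear about 29 mm above the reported TCP. A touch on the jaw crown, nominal z 0.115, will settle whether this is height or depth.

Careful with the scale: shifts go in mm and turns go in units of 0.05 rad. That gives: 0.0215 m is 21.5, -0.02 m is -20.

```bash
python3 -m creep '[[0, 0, -20, 0, 0], [21.5, -16.5, 0, 0, 0], [21.5, -16.5, 0, 0, 0], [0, 0, 10, 0, 0], [0, 0, 10, 0, 0], [0, 0, 4, 0, 0], [0, 0, 0, 0, 0], [0, 0, 0, 0, 0]]' >/dev/null; python3 g.py &&
python3 -m creep '[[0, 0, 2, 0, 0], [0, 0, 2, 0, 0], [0, 0, 2, 0, 0], [0, 0, 0, 0, 0]]' >/dev/null && python3 g.py &&
python3 -m creep '[[0, 0, 2, 0, 0], [0, 0, 0, 0, 0]]' >/dev/null && python3 g.py &&
python3 -m creep '[[0, 0, 2, 0, 0], [0, 0, 0, 0, 0]]' >/dev/null && python3 g.py &&
python3 -m creep '[[0, 0, 2, 0, 0], [0, 0, 0, 0, 0]]' >/dev/null && python3 g.py &&
python3 -m creep '[[0, 0, 2, 0, 0], [0, 0, 0, 0, 0]]' >/dev/null && python3 g.py &&
python3 -m creep '[[0, 0, 2, 0, 0], [0, 0, 0, 0, 0]]' >/dev/null && python3 g.py &&
python3 -m creep '[[0, 0, 2, 0, 0], [0, 0, 0, 0, 0]]' >/dev/null && python3 g.py

```

```text
9.1 [0.5786 0.2074 0.125 ] [-0.1 -0.2  0.8] M [-0.01  0.03 -0.03] w -0.001 g 0.0
9.4 [0.5787 0.2078 0.1187] [ 0.1  0.1 -0. ] M [0.   0.01 0.03] w 0.002 g 0.0
9.7 [0.5787 0.2079 0.1167] [-0.  -0.4 -0.6] M [ 0.04  0.02 -0.  ] w -0.002 g 0.0
9.8 [0.5787 0.2078 0.1147] [-0.1  0.5 -0.9] M [ 0.01 -0.02  0.02] w 0.004 g 0.0
10.1 [0.5787 0.2078 0.1127] [ 0.1 -0.4 -0.1] M [-0.01  0.02 -0.03] w -0.002 g 0.0
10.2 [0.5787 0.2078 0.1107] [-0.6  0.8 -0.1] M [0.   0.01 0.03] w 0.001 g 0.0
10.4 [0.5788 0.2078 0.1087] [0.4 0.3 0.1] M [-0.03  0.03  0.03] w -0.0 g 0.0
10.7 [0.5787 0.2078 0.1067] [-0.1  0.4  0.2] M [-0.03  0.04 -0.04] w -0.004 g 0.0
```

```bash

python3 -m creep '[[0, 0, 2, 0, 0], [0, 0, 0, 0, 0]]' >/dev/null && python3 g.py &&
python3 -m creep '[[0, 0, 2, 0, 0], [0, 0, 0, 0, 0]]' >/dev/null && python3 g.py &&
python3 -m creep '[[0, 0, 2, 0, 0], [0, 0, 0, 0, 0]]' >/dev/null && python3 g.py &&
python3 -m creep '[[0, 0, 2, 0, 0], [0, 0, 0, 0, 0]]' >/dev/null && python3 g.py &&
python3 -m creep '[[0, 0, 2, 0, 0], [0, 0, 0, 0, 0]]' >/dev/null && python3 g.py &&
python3 -m creep '[[0, 0, 2, 0, 0], [0, 0, 0, 0, 0]]' >/dev/null && python3 g.py &&
python3 -m creep '[[0, 0, 1, 0, 0], [0, 0, 0, 0, 0]]' >/dev/null && python3 g.py &&
python3 -m creep '[[0, 0, 1, 0, 0], [0, 0, 0, 0, 0]]' >/dev/null && python3 g.py &&
python3 -m creep '[[0, 0, 1, 0, 0], [0, 0, 0, 0, 0]]' >/dev/null && python3 g.py &&
python3 -m creep '[[0, 0, 1, 0, 0], [0, 0, 0, 0, 0]]' >/dev/null && python3 g.py &&
python3 -m creep '[[0, 0, 1, 0, 0], [0, 0, 0, 0, 0]]' >/dev/null && python3 g.py &&
python3 -m creep '[[0, 0, 1, 0, 0], [0, 0, 0, 0, 0]]' >/dev/null && python3 g.py &&
python3 -m creep '[[0, 0, 1, 0, 0], [0, 0, 0, 0, 0]]' >/dev/null && python3 g.py &&
python3 -m creep '[[0, 0, 1, 0, 0], [0, 0, 0, 0, 0]]' >/dev/null && python3 g.py &&
python3 -m creep '[[0, 0, 1, 0, 0], [0, 0, 0, 0, 0]]' >/dev/null && python3 g.py
python3 - <<'E'
from h import *
im=eyes.read_camera("scene")[130:190,295:375]
cv2.imwrite("pics/crown.png",cv2.resize(im,(800,600),interpolation=cv2.INTER_CUBIC))
E
```

```text
10.8 [0.5788 0.2078 0.1047] [-0.5 -0.8 -0. ] M [-0.02  0.04  0.04] w -0.003 g 0.0
11.1 [0.5787 0.2078 0.1027] [-0.5  0.1 -1.1] M [ 0.01  0.02 -0.02] w -0.001 g 0.0
11.2 [0.5787 0.2078 0.1007] [ 0.3  0.5 -0.3] M [-0.04  0.05 -0.03] w 0.0 g 0.0
11.4 [0.5787 0.2078 0.0987] [-0.3  0.4 -0. ] M [0.01 0.07 0.02] w -0.0 g 0.0
11.7 [0.5787 0.2078 0.0967] [ 0.7 -0.7  0.1] M [-0.01 -0.02 -0.  ] w -0.002 g 0.0
11.8 [0.5787 0.2078 0.0947] [ 0.3  0.  -0.4] M [ 0.03 -0.01  0.03] w 0.002 g 0.0
12.1 [0.5788 0.2079 0.0939] [ 0.9  0.3 -0.2] M [ 0.09 -0.04 -0.02] w -0.002 g 0.0
12.2 [0.5789 0.2079 0.0929] [-0.1 -0.7 -0.4] M [ 0.03 -0.01  0.01] w -0.0 g 0.0
12.4 [0.5788 0.2079 0.0919] [-0.4 -0.1 -0.5] M [ 0.02 -0.    0.03] w 0.001 g 0.0
12.7 [0.5788 0.2078 0.0908] [-1.1 -0.1 -0. ] M [-0.03  0.05  0.  ] w 0.001 g 0.0
12.8 [0.5788 0.2078 0.0899] [-1.  -0.6 -1.1] M [-0.02 -0.    0.01] w 0.004 g 0.0
13.1 [0.5788 0.2079 0.0889] [ 0.1  0.  -0.1] M [ 0.02 -0.03 -0.01] w -0.004 g 0.0
13.2 [0.5788 0.2079 0.0878] [-1.   0.3 -0. ] M [-0.05  0.02 -0.07] w 0.0 g 0.0
13.4 [0.579  0.208  0.0871] [ 0.1 -0.5  1.1] M [-0.01  0.05  0.  ] w 0.005 g 0.3
13.7 [0.5788 0.2079 0.0867] [-3.2 -1.1  6. ] M [-0.26  0.57  0.05] w -0.002 g 3.1
```

Contact came at reported z 0.0871 on a surface at 0.115. So the real fingertips are about 28 mm above the reported TCP, which matches the image, and the lateral position is right. Next I'll touch the wing tip, expected at reported 0.109–0.1125.

In the tool's units: -0.0215 m is -21.5, -0.02 m is -20.

```bash
python3 -m creep '[[0, 0, -20, 0, 0], [0, 0, -20, 0, 0], [-21.5, 17, 0, 0, 0], [-21.5, 17, 0, 0, 0], [0, 0, 8, 0, 0], [0, 0, 0, 0, 0], [0, 0, 0, 0, 0], [0, 0, 3, 0, 0], [0, 0, 0, 0, 0]]' >/dev/null; python3 g.py &&
python3 -m creep '[[0, 0, 1, 0, 0], [0, 0, 1, 0, 0], [0, 0, 0, 0, 0]]' >/dev/null && python3 g.py 2 &&
python3 -m creep '[[0, 0, 0.5, 0, 0], [0, 0, 0, 0, 0]]' >/dev/null && python3 g.py 2 &&
python3 -m creep '[[0, 0, 0.5, 0, 0], [0, 0, 0, 0, 0]]' >/dev/null && python3 g.py 2 &&
python3 -m creep '[[0, 0, 0.5, 0, 0], [0, 0, 0, 0, 0]]' >/dev/null && python3 g.py 2 &&
python3 -m creep '[[0, 0, 0.5, 0, 0], [0, 0, 0, 0, 0]]' >/dev/null && python3 g.py 2 &&
python3 -m creep '[[0, 0, 0.5, 0, 0], [0, 0, 0, 0, 0]]' >/dev/null && python3 g.py 2 &&
python3 -m creep '[[0, 0, 0.5, 0, 0], [0, 0, 0, 0, 0]]' >/dev/null && python3 g.py 2 &&
python3 -m creep '[[0, 0, 0.5, 0, 0], [0, 0, 0, 0, 0]]' >/dev/null && python3 g.py 2 &&
python3 -m creep '[[0, 0, 0.5, 0, 0], [0, 0, 0, 0, 0]]' >/dev/null && python3 g.py 2 &&
python3 -m creep '[[0, 0, 0.5, 0, 0], [0, 0, 0, 0, 0]]' >/dev/null && python3 g.py 2 &&
python3 -m creep '[[0, 0, 0.5, 0, 0], [0, 0, 0, 0, 0]]' >/dev/null && python3 g.py 2
```

```text
14.6 [0.5361 0.1745 0.1146] [0.1 0.5 0.2] M [0.04 0.03 0.02] w -0.001 g 0.0
14.9 [0.5358 0.1741 0.1128] [ 0.1  0.4 -0.3] M [ 0.02 -0.03  0.  ] w -0.002 g 0.0
15.1 [0.5358 0.174  0.1125] [ 0.6  1.2 -0.2] M [ 0.02 -0.01  0.02] w 0.002 g 0.0
15.3 [0.5358 0.174  0.112 ] [-0.5 -1.5 -0.2] M [ 0.01 -0.02  0.  ] w -0.002 g 0.0
15.5 [0.5358 0.1739 0.1115] [-0.6  0.1 -0.2] M [-0.    0.01 -0.  ] w 0.003 g 0.0
15.7 [0.5358 0.174  0.111 ] [-0.5  0.2  0.1] M [ 0.01 -0.01  0.05] w 0.003 g 0.0
15.9 [0.5358 0.174  0.1105] [-0.5  0.3  0.3] M [ 0.02 -0.01  0.  ] w -0.002 g 0.0
16.1 [0.5359 0.174  0.1101] [0.1 0.5 1.1] M [-0.03  0.12  0.04] w -0.001 g 0.4
16.3 [0.5361 0.174  0.11  ] [-0.8 -0.6  3.7] M [-0.18  0.25  0.03] w 0.001 g 2.2
```

The wing top is at 0.115 + 0.023 = 0.138, so the washer is about 1.0 mm up (h ≈ 1). Next I'll open, centre over the nut and close gently on the wing tips.

In the tool's units: -0.021 m is -21, -0.015 m is -15.

```bash
python3 -m creep '[[0, 0, -15, 0, 0], [-1, -21, -5, 0, 0.75], [0, 0, 0, 0, 0.75], [0, 0, 0, 0, 0.75], [0, 0, 0, 0, 0.75], [0, 0, 0, 0, 0.75], [0, 0, 0, 0, 0.75]]' 20 >/dev/null; python3 g.py && 
python3 -m creep '[[0, 0, 10, 0, 0.75], [0, 0, 10, 0, 0.75], [0, 0, 5, 0, 0.75], [0, 0, 0, 0, 0.75], [0, 0, 0, 0, 0.75]]' >/dev/null; python3 g.py && 
python3 -m creep '[[0, 0, 8, 0, 0.75], [0, 0, 8, 0, 0.68], [0, 0, 0, 0, 0.68], [0, 0, 0, 0, 0.66], [0, 0, 0, 0, 0.66]]' >/dev/null; python3 g.py
python3 - <<'E'
from h import *
im=eyes.read_camera("scene")[130:190,295:375]
cv2.imwrite("pics/open.png",cv2.resize(im,(800,600),interpolation=cv2.INTER_CUBIC))
E
```

```text
17.0 [0.5348 0.1942 0.1293] [ 0.  -0.1 -0.1] M [-0.02  0.02 -0.01] w 0.753 g 0.0
17.5 [0.5348 0.1951 0.1043] [ 0.  -0.1 -0.1] M [-0.03  0.01  0.04] w 0.75 g 0.0
18.0 [0.535  0.1951 0.0886] [ 0.5 -0.2 -0.7] M [0.02 0.   0.02] w 0.656 g 0.0
```

View pics/open.png

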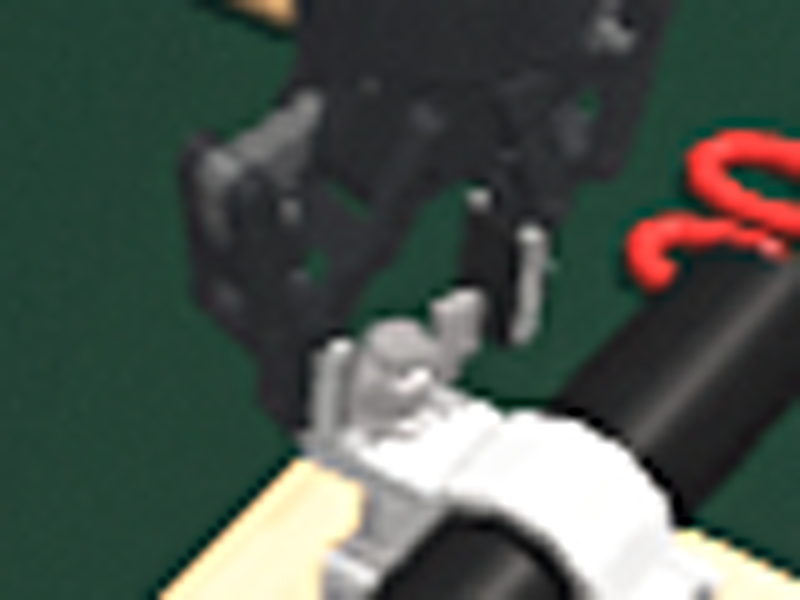

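The fingers straddle the wings, left pad at ~(325,400) and right pad at ~(525,290), with tips at about z 0.126. I'll go 2 mm lower and close in steps.

```bash
python3 -m creep '[[0, 0, 2, 0, 0.63], [0, 0, 0, 0, 0.63], [0, 0, 0, 0, 0.62]]' >/dev/null; python3 g.py && 
python3 -m creep '[[0, 0, 0, 0, 0.60], [0, 0, 0, 0, 0.60]]' >/dev/null; python3 g.py && 
python3 -m creep '[[0, 0, 0, 0, 0.59], [0, 0, 0, 0, 0.59]]' >/dev/null; python3 g.py && 
python3 -m creep '[[0, 0, 0, 0, 0.58], [0, 0, 0, 0, 0.58]]' >/dev/null; python3 g.py && 
python3 -m creep '[[0, 0, 0, 0, 0.57], [0, 0, 0, 0, 0.57]]' >/dev/null; python3 g.py && 
python3 -m creep '[[0, 0, 0, 0, 0.56], [0, 0, 0, 0, 0.56]]' >/dev/null; python3 g.py && 
python3 -m creep '[[0, 0, 0, 0, 0.55], [0, 0, 0, 0, 0.55]]' >/dev/null; python3 g.py
```

```text
18.4 [0.5349 0.195  0.0865] [0.6 0.2 0.8] M [-0.04  0.02 -0.02] w 0.619 g 0.0
18.6 [0.5349 0.195  0.0865] [-0.5  0.5 -0.7] M [-0.02  0.01  0.03] w 0.597 g 0.0
18.8 [0.5349 0.1952 0.0866] [-0.4  0.1  0.1] M [ 0.15  0.05 -0.02] w 0.589 g 0.2
18.9 [0.5349 0.1955 0.0867] [0.2 0.8 1.2] M [ 0.36  0.05 -0.01] w 0.582 g 0.7
19.1 [0.5349 0.1957 0.0867] [-0.4  3.   2.1] M [0.66 0.08 0.01] w 0.571 g 1.4
19.1 [0.5349 0.1957 0.0867] [-0.4  3.   2.1] M [0.66 0.08 0.01] w 0.571 g 1.4
19.1 [0.5349 0.1957 0.0867] [-0.4  3.   2.1] M [0.66 0.08 0.01] w 0.571 g 1.4
```

```bash
python3 -m creep '[[0, 1, 0, 0, 0.57], [0, 0, 0, 0, 0.57]]' >/dev/null; python3 g.py;  
python3 -m creep '[[0, 0, 0, 0, 0.56], [0, 0, 0, 0, 0.56]]' >/dev/null; python3 g.py 4 && 
python3 -m creep '[[0, 0, 0, 0, 0.55], [0, 0, 0, 0, 0.55]]' >/dev/null && python3 g.py 4 &&
python3 -m creep '[[0, 0, 0, 0, 0.53], [0, 0, 0, 0, 0.53]]' >/dev/null && python3 g.py 4
```

```text
19.4 [0.5348 0.1954 0.0868] [-1.4  5.5  1.6] M [ 1.1   0.28 -0.01] w 0.571 g 2.5
19.6 [0.5349 0.1958 0.087 ] [-1.7  6.1  2.3] M [1.21 0.28 0.  ] w 0.562 g 4.9
```

Wrong direction: +y force means the +y finger touched first. I'll move towards +y.

In the tool's units: -0.002 m is -2.

```bash
python3 -m creep '[[0, -2, 0, 0, 0.57], [0, 0, 0, 0, 0.57]]' >/dev/null; python3 g.py 4 && 
python3 -m creep '[[0, 0, 0, 0, 0.56], [0, 0, 0, 0, 0.56]]' >/dev/null && python3 g.py 4 && 
python3 -m creep '[[0, 0, 0, 0, 0.55], [0, 0, 0, 0, 0.55]]' >/dev/null && python3 g.py 4 &&
python3 -m creep '[[0, 0, 0, 0, 0.53], [0, 0, 0, 0, 0.53]]' >/dev/null && python3 g.py 4
```

```text
19.8 [0.5348 0.1957 0.0863] [-1.4  2.4  1.1] M [0.58 0.12 0.01] w 0.568 g 1.1
19.9 [0.5349 0.196  0.0865] [0.2 1.9 2.6] M [ 0.54  0.07 -0.03] w 0.559 g 4.7
20.1 [0.535  0.196  0.0866] [-0.8  2.4  3.1] M [0.55 0.09 0.02] w 0.552 g 17.3
```

Gripped on both tips (47 mm, 17 N). I'll turn counter-clockwise in small parts, climbing 1.27 mm per rad and watching the forces.

In the tool's units: -0.0004 m is -0.4, -0.0003 m is -0.3.

```bash
python3 -m creep '[[0, -0.4, -0.3, 0, 0.5], [0, 0, 0, 0, 0.5], [0, 0, 0, 0, 0.5]]' 30 >/dev/null; python3 g.py 6 && 
python3 -m creep '[[0, 0, -0.1, -2, 0.5], [0, 0, -0.1, -2, 0.5], [0, 0, -0.2, -2, 0.5], [0, 0, 0, 0, 0.5], [0, 0, 0, 0, 0.5]]' >/dev/null && python3 g.py 6; python3 -c "
from h import *; q=monitor.get_obs()['tool_rot']; print(2*np.arctan2(q[2],q[1]))"
```

```text
20.4 [0.5349 0.1961 0.0867] [-0.7  1.4  2. ] M [0.27 0.1  0.05] w 0.548 g 30.7
20.9 [0.5348 0.1966 0.0872] [-0.6  2.9  1.9] M [0.6  0.16 0.13] w 0.549 g 31.0
0.2953884207170011
```

In the tool's units: -0.0003 m is -0.3, -0.0001 m is -0.1, -0.1 rad is -2.

```bash
python3 -m creep '[[0.1, -0.3, -0.2, 0, 0.5], [0, 0, -0.1, -2, 0.5], [0, 0, -0.1, -2, 0.5], [0, 0, -0.2, -2, 0.5], [0, 0, -0.1, -2, 0.5], [0, 0, 0, 0, 0.5], [0, 0, 0, 0, 0.5]]' >/dev/null && python3 g.py 6 &&
python3 -m creep '[[0, 0, -0.1, -2, 0.5], [0, 0, -0.1, -2, 0.5], [0, 0, -0.2, -2, 0.5], [0, 0, -0.1, -2, 0.5], [0, 0, 0, 0, 0.5], [0, 0, 0, 0, 0.5]]' >/dev/null && python3 g.py 6; python3 -c "
from h import *; q=monitor.get_obs()['tool_rot']; print(2*np.arctan2(q[2],q[1]))"
```

```text
21.6 [0.5345 0.1971 0.0877] [-1.3  4.8  0. ] M [0.95 0.33 0.02] w 0.547 g 31.4
22.2 [0.5342 0.1977 0.0882] [-1.7  4.3 -0.2] M [1.15 0.49 0.11] w 0.544 g 31.7
1.0959568110973532
```

The tool is being pushed towards +y, so the bolt lies about 2 mm on the tool's -x side. I'll follow with a constant orbit correction of dy -0.0002 per 0.1 rad.

In the tool's units: -0.0002 m is -0.2, -0.0008 m is -0.8, -0.1 rad is -2.

```bash
python3 -m creep '[[0.7, -0.8, 0, 0, 0.5], [0, -0.2, -0.1, -2, 0.5], [0, -0.2, -0.1, -2, 0.5], [0, -0.2, -0.2, -2, 0.5], [0, -0.2, -0.1, -2, 0.5], [0, 0, 0, 0, 0.5], [0, 0, 0, 0, 0.5]]' >/dev/null && python3 g.py 6 &&
python3 -m creep '[[0, -0.2, -0.1, -2, 0.5], [0, -0.2, -0.1, -2, 0.5], [0, -0.2, -0.2, -2, 0.5], [0, -0.2, -0.1, -2, 0.5], [0, 0, 0, 0, 0.5], [0, 0, 0, 0, 0.5]]' >/dev/null && python3 g.py 6; python3 -c "
from h import *; q=monitor.get_obs()['tool_rot']; print(2*np.arctan2(q[2],q[1]))"
```

```text
22.9 [0.5335 0.198  0.0887] [-1.7  4.4 -0. ] M [0.77 0.32 0.1 ] w 0.548 g 31.7
23.6 [0.5328 0.1979 0.0892] [-2.   4.2 -1. ] M [0.84 0.37 0.09] w 0.551 g 31.8
1.893904522795173
```

```bash
python3 -m creep '[[1.1, -0.2, 0, 0, 0.5], [0, -0.2, -0.1, -2, 0.5], [0, -0.2, -0.1, -2, 0.5], [0, -0.2, -0.2, -2, 0.5], [0, -0.2, -0.1, -2, 0.5], [0, 0, 0, 0, 0.5], [0, 0, 0, 0, 0.5]]' >/dev/null && python3 g.py 6 &&
python3 -m creep '[[0, -0.2, -0.1, -2, 0.5], [0, -0.2, -0.1, -2, 0.5], [0, -0.2, -0.2, -2, 0.5], [0, -0.2, -0.1, -2, 0.5], [0, 0, 0, 0, 0.5], [0, 0, 0, 0, 0.5]]' >/dev/null && python3 g.py 6; python3 -c "
from h import *; q=monitor.get_obs()['tool_rot']; print(2*np.arctan2(q[2],q[1]))"
```

```text
24.2 [0.532  0.1978 0.0898] [-0.7  2.  -1.6] M [0.28 0.01 0.07] w 0.55 g 32.1
24.9 [0.5314 0.1973 0.0903] [-0.3  0.6 -1.1] M [ 0.15 -0.06  0.11] w 0.547 g 32.1
2.6934171568438887
```

In the tool's units: -0.0002 m is -0.2, -0.0001 m is -0.1, -0.1 rad is -2.

```bash
python3 -m creep '[[0, -0.2, -0.1, -2, 0.5], [0, -0.2, -0.2, -2, 0.5], [0, -0.2, -0.1, -2, 0.5], [0, -0.2, -0.1, -2, 0.5], [0, 0, 0, 0, 0.5], [0, 0, 0, 0, 0.5]]' >/dev/null && python3 g.py 6; python3 -c "
from h import *; q=monitor.get_obs()['tool_rot']; print(2*np.arctan2(q[2],q[1]))"
python3 -m creep '[[1, -0.3, 0, 0, 0.5], [1, -0.3, 0, 0, 0.5], [0, 0, 0, 0, 0.5]]' 20 >/dev/null && python3 g.py 3 &&
python3 -m creep '[[1, -0.3, 0, 0, 0.5], [0, 0, 0, 0, 0.5]]' >/dev/null && python3 g.py 3 &&
python3 -m creep '[[1, -0.3, 0, 0, 0.5], [0, 0, 0, 0, 0.5]]' >/dev/null && python3 g.py 3
```

```text
25.4 [0.5311 0.1966 0.0908] [ 0.3 -0.  -0.8] M [ 0.02 -0.04  0.1 ] w 0.547 g 32.2
3.093260783043761
25.8 [0.5294 0.1963 0.0908] [ 2.5 -0.1 -2.3] M [ 0.32 -0.72  0.04] w 0.548 g 31.8
```

```bash

python3 -m creep '[[1, -0.3, 0.1, 0, 0.52], [0, 0, 0, 0, 0.52]]' 20 >/dev/null && python3 g.py 4 &&
python3 -m creep '[[1, -0.3, 0.1, 0, 0.52], [0, 0, 0, 0, 0.52]]' >/dev/null && python3 g.py 4 &&
python3 -m creep '[[1, -0.3, 0.1, 0, 0.52], [0, 0, 0, 0, 0.52]]' >/dev/null && python3 g.py 4 &&
python3 -m creep '[[1, -0.3, 0.1, 0, 0.52], [0, 0, 0, 0, 0.52]]' >/dev/null && python3 g.py 4
```

```text
25.9 [0.5284 0.1962 0.0908] [ 4.2  0.3 -3.4] M [ 0.33 -1.05  0.01] w 0.546 g 31.7
```

A steady push-back at such a small tilt may be pad friction at 32 N of grip. I'll ease the grip and look again.

```bash

python3 -m creep '[[0, 0, 0, 0, 0.555], [0, 0, 0, 0, 0.555]]' 20 >/dev/null && python3 g.py 4;
python3 -m creep '[[0, 0, 0, 0, 0.565], [0, 0, 0, 0, 0.565]]' 20 >/dev/null && python3 g.py 4;python3 -m creep '[[0, 0, 0, 0, 0.58], [0, 0, 0, 0, 0.58]]' 20 >/dev/null && python3 g.py 4
```

```text
26.1 [0.5278 0.196  0.0907] [ 1.8 -0.5 -3.3] M [-0.11 -0.61 -0.01] w 0.557 g 13.6
26.4 [0.5274 0.1959 0.0907] [ 0.4 -2.3 -0.7] M [-0.44 -0.09 -0.01] w 0.568 g 1.3
26.6 [0.5276 0.1965 0.0908] [-0.6 -0.6 -0.7] M [-0.32 -0.08  0.02] w 0.578 g 0.7
```

Released; the bolt leans a little. Next I'll do a clean push test with shut fingers from the tube side, where there is no grip friction.

```bash

python3 -m creep '[[0, 0, 0, 0, 0.7], [0, 0, 0, 0, 0.75], [0, 0, -20, 0, 0.75], [0, 0, -25, 0, 0.4], [-15.5, 5, 0, 0, 0], [-15.5, 5, 0, 0, 0], [0, 0, 0, 0, 0], [0, 0, 0, 0, 0], [0, 0, 0, 0, 0], [0, 0, 20, 0, 0], [0, 0, 15, 0, 0], [0, 0, 6, 0, 0], [0, 0, 0, 0, 0], [0, 0, 0, 0, 0]]' >/dev/null; python3 g.py 3
python3 -m creep '[[3, -1, 0, 0, 0], [3, -1, 0, 0, 0], [0, 0, 0, 0, 0]]' >/dev/null && python3 g.py 3 &&
python3 -m creep '[[1, -0.3, 0, 0, 0], [0, 0, 0, 0, 0]]' >/dev/null && python3 g.py 2.5 &&
python3 -m creep '[[1, -0.3, 0, 0, 0], [0, 0, 0, 0, 0]]' >/dev/null && python3 g.py 2.5 &&
python3 -m creep '[[1, -0.3, 0, 0, 0], [0, 0, 0, 0, 0]]' >/dev/null && python3 g.py 2.5 &&
python3 -m creep '[[1, -0.3, 0, 0, 0], [0, 0, 0, 0, 0]]' >/dev/null && python3 g.py 2.5 &&
python3 -m creep '[[1, -0.3, 0, 0, 0], [0, 0, 0, 0, 0]]' >/dev/null && python3 g.py 2.5 &&
python3 -m creep '[[1, -0.3, 0, 0, 0], [0, 0, 0, 0, 0]]' >/dev/null && python3 g.py 2.5
```

```text
27.9 [0.5592 0.2052 0.0947] [-0.3  0.8 -0.1] M [-0.01 -0.03 -0.02] w 0.004 g 0.0
28.2 [0.5529 0.2032 0.0952] [-0.4  0.  -0.7] M [0.   0.03 0.02] w 0.0 g 0.0
28.4 [0.5522 0.2029 0.0949] [-0.2  0.2 -1.1] M [-0.01  0.03  0.05] w -0.001 g 0.0
28.6 [0.5511 0.2027 0.0948] [0.3 0.5 0.2] M [-0.01 -0.02 -0.04] w 0.0 g 0.0
28.9 [0.5501 0.2025 0.0948] [-0.1  0.   0.3] M [-0.01  0.03 -0.01] w -0.002 g 0.0
29.1 [0.5491 0.2022 0.0948] [-0.7  0.1  0. ] M [-0.01  0.    0.03] w -0.002 g 0.0
29.2 [0.548  0.2019 0.0948] [1.1 0.7 0.2] M [-0.04 -0.04  0.03] w -0.001 g 0.0
29.4 [0.547  0.2017 0.0948] [-0.4 -0.  -0.5] M [0.08 0.02 0.01] w -0.003 g 0.0
```

```bash
python3 - <<'E'
from h import *
im=eyes.read_camera("scene")[130:190,295:375]
cv2.imwrite("pics/push.png",cv2.resize(im,(800,600),interpolation=cv2.INTER_CUBIC))
E
```

```text
(no output)
```

The ten-picture budget is used, so I'll continue by feel.

```bash

python3 -m creep '[[1, -0.3, 0, 0, 0], [0, 0, 0, 0, 0]]' >/dev/null && python3 g.py 2.5 &&
python3 -m creep '[[1, -0.3, 0, 0, 0], [0, 0, 0, 0, 0]]' >/dev/null && python3 g.py 2.5 &&
python3 -m creep '[[1, -0.3, 0, 0, 0], [0, 0, 0, 0, 0]]' >/dev/null && python3 g.py 2.5 &&
python3 -m creep '[[1, -0.3, 0, 0, 0], [0, 0, 0, 0, 0]]' >/dev/null && python3 g.py 2.5 &&
python3 -m creep '[[1, -0.3, 0, 0, 0], [0, 0, 0, 0, 0]]' >/dev/null && python3 g.py 2.5 &&
python3 -m creep '[[1, -0.3, 0, 0, 0], [0, 0, 0, 0, 0]]' >/dev/null && python3 g.py 2.5 &&
python3 -m creep '[[1, -0.3, 0, 0, 0], [0, 0, 0, 0, 0]]' >/dev/null && python3 g.py 2.5 &&
python3 -m creep '[[1, -0.3, 0, 0, 0], [0, 0, 0, 0, 0]]' >/dev/null && python3 g.py 2.5 &&
python3 -m creep '[[1, -0.3, 0, 0, 0], [0, 0, 0, 0, 0]]' >/dev/null && python3 g.py 2.5 &&
python3 -m creep '[[1, -0.3, 0, 0, 0], [0, 0, 0, 0, 0]]' >/dev/null && python3 g.py 2.5
```

```text
29.7 [0.546  0.2014 0.0948] [0.3 0.1 0.7] M [-0.04  0.02  0.  ] w 0.005 g 0.0
29.9 [0.545  0.2012 0.0948] [-0.9  0.5 -0.3] M [ 0.01 -0.02  0.05] w -0.003 g 0.0
30.1 [0.5441 0.2009 0.0948] [ 0.2 -1.2  0.2] M [-0.03 -0.03 -0.03] w -0.004 g 0.1
30.3 [0.5431 0.2007 0.0948] [ 1.   0.1 -0.3] M [-0.04 -0.09  0.03] w 0.002 g 0.2
30.5 [0.542  0.2004 0.0948] [ 1.  -0.1 -0.5] M [-0.05 -0.07  0.03] w -0.0 g 0.2
30.7 [0.541  0.2001 0.0948] [ 0.5  0.8 -0.7] M [-0.04 -0.13 -0.  ] w 0.004 g 0.2
30.9 [0.54   0.1999 0.0948] [ 1.  -0.7  0.5] M [ 0.01 -0.1  -0.01] w -0.001 g 0.2
31.1 [0.5389 0.1996 0.0948] [ 0.5  0.  -0.6] M [-0.07 -0.11 -0.  ] w -0.002 g 0.2
31.3 [0.5379 0.1994 0.0948] [0.1 0.2 0.3] M [ 0.03 -0.12 -0.01] w 0.003 g 0.2
31.5 [0.5369 0.1992 0.0948] [ 0.2 -0.8 -0.3] M [-0.02 -0.12  0.01] w -0.001 g 0.2
```

The bolt moves freely with ~0.5 N. I'll keep pushing.

```bash

python3 -m creep '[[1, -0.3, 0, 0, 0], [1, -0.3, 0, 0, 0]]' >/dev/null && python3 g.py 2.5 &&
python3 -m creep '[[1, -0.3, 0, 0, 0], [1, -0.3, 0, 0, 0]]' >/dev/null && python3 g.py 2.5 &&
python3 -m creep '[[1, -0.3, 0, 0, 0], [1, -0.3, 0, 0, 0]]' >/dev/null && python3 g.py 2.5 &&
python3 -m creep '[[1, -0.3, 0, 0, 0], [1, -0.3, 0, 0, 0]]' >/dev/null && python3 g.py 2.5 &&
python3 -m creep '[[1, -0.3, 0, 0, 0], [1, -0.3, 0, 0, 0]]' >/dev/null && python3 g.py 2.5 &&
python3 -m creep '[[1, -0.3, 0, 0, 0], [1, -0.3, 0, 0, 0]]' >/dev/null && python3 g.py 2.5 &&
python3 -m creep '[[1, -0.3, 0, 0, 0], [1, -0.3, 0, 0, 0]]' >/dev/null && python3 g.py 2.5 &&
python3 -m creep '[[1, -0.3, 0, 0, 0], [1, -0.3, 0, 0, 0]]' >/dev/null && python3 g.py 2.5 &&
python3 -m creep '[[1, -0.3, 0, 0, 0], [1, -0.3, 0, 0, 0]]' >/dev/null && python3 g.py 2.5 &&
python3 -m creep '[[1, -0.3, 0, 0, 0], [1, -0.3, 0, 0, 0]]' >/dev/null && python3 g.py 2.5
```

```text
31.7 [0.5349 0.1987 0.0948] [ 0.4  0.6 -0.4] M [ 0.03 -0.15 -0.01] w 0.003 g 0.2
31.9 [0.5328 0.1981 0.0948] [ 0.2  0.2 -0. ] M [-0.03 -0.06 -0.01] w -0.0 g 0.1
32.1 [0.5308 0.1977 0.0948] [ 0.3  0.2 -0.5] M [ 0.01 -0.01 -0.03] w 0.001 g 0.0
32.3 [0.5288 0.1971 0.0948] [-0.5 -0.1  0.1] M [0.03 0.03 0.02] w 0.0 g 0.0
32.5 [0.5268 0.1966 0.0948] [-0.1 -0.9  0.2] M [0.01 0.03 0.02] w -0.0 g 0.0
32.7 [0.5248 0.1961 0.0948] [-0.3 -0.   0. ] M [-0.03  0.01  0.02] w 0.003 g 0.0
32.9 [0.5228 0.1956 0.0948] [ 0.8 -0.4  0.2] M [ 0.02 -0.    0.01] w -0.001 g 0.0
33.1 [0.5208 0.195  0.0948] [ 1.2 -0.4  0.3] M [-0.03 -0.06 -0.02] w 0.002 g 0.0
33.3 [0.5188 0.1946 0.0948] [-0.   0.4 -0.3] M [ 0.04  0.01 -0.  ] w 0.0 g 0.0
33.5 [0.5167 0.194  0.0948] [-0.4 -0.3 -0.6] M [-0.02 -0.02 -0.03] w -0.0 g 0.0
```

Resistance vanished, so the bolt has apparently dropped. I'll lift, turn to face the fork, and check numerically in the image that the bolt lies out.

```bash

python3 -m creep '[[0, 0, -20, 0, 0.6], [-8, 1.4, -10, 0, 0.6], [-8, 1.4, 0, -2.24, 0.6], [0, 0, 0, -2.24, 0.6], [0, 0, 0, -2.24, 0.6], [0, 0, 0, 0, 0.6], [0, 0, 0, 0, 0.6], [0, 0, 0, 0, 0.6]]' >/dev/null; python3 g.py
python3 - <<'E'
from h import *
q=monitor.get_obs()['tool_rot']; print('th',2*np.arctan2(q[2],q[1]))
a=cv2.imread("pics/scene0.png").astype(int); b=eyes.read_camera("scene").astype(int)
for x,z in((-.123,.028),(-.118,.030),(-.10,.033),(-.046,.120)):
    u,v=proj("scene",B+ex*(x-.0015)+ey*.0985+[0,0,z])[0].round().astype(int)
    print(x,(u,v),a[v-1:v+2,u-1:u+2].mean((0,1)).round(),b[v-1:v+2,u-1:u+2].mean((0,1)).round())
t=eyes.read_camera("top"); 
hsv=lambda i:cv2.inRange(i[185:225,225:260],(200,200,200),(255,255,255))
print('reel', loc(plane("top",np.argwhere(hsv(t)).mean(0)[::-1]+[225,185],.05)[0]))
E
```

```text
34.3 [0.5333 0.1963 0.1253] [0.3 0.6 0.2] M [-0.01 -0.03  0.02] w 0.606 g 0.0
th 3.4314017579774925
-0.123 (np.int64(308), np.int64(177)) [53. 67. 35.] [195. 197. 201.]
-0.118 (np.int64(309), np.int64(177)) [52. 66. 35.] [216. 217. 222.]
-0.1 (np.int64(315), np.int64(180)) [52. 66. 34.] [155. 155. 161.]
-0.046 (np.int64(334), np.int64(164)) [252. 252. 253.] [86. 96. 72.]
reel [-0.0556544  -0.00894715  0.038     ]
```

The bolt lies out: metallic pixels where it should lie, green where it stood. Now I'll pinch the fork.

```bash

python3 -m creep '[[0, 0, 15, 0, 0.6], [0, 0, 15, 0, 0.6], [0, 0, 10, 0, 0.6], [0, 0, 0, 0, 0.6], [0, 0, 0, 0, 0.6]]' >/dev/null; python3 g.py 3 &&
python3 -m creep '[[0, 0, 6, 0, 0.6], [0, 0, 6, 0, 0.6], [0, 0, 0, 0, 0.6]]' >/dev/null && python3 g.py 3 &&
python3 -m creep '[[0, 0, 6, 0, 0.6], [0, 0, 6, 0, 0.55], [0, 0, 0, 0, 0.5], [0, 0, 0, 0, 0.48]]' >/dev/null && python3 g.py 3 &&
python3 -m creep '[[0, 0, 0, 0, 0.44], [0, 0, 0, 0, 0.44]]' 20 >/dev/null && python3 g.py 3 &&
python3 -m creep '[[0, 0, 0, 0, 0.42], [0, 0, 0, 0, 0.42]]' 20 >/dev/null && python3 g.py 3 &&
python3 -m creep '[[0, 0, 0, 0, 0.40], [0, 0, 0, 0, 0.40]]' 20 >/dev/null && python3 g.py 3 &&
python3 -m creep '[[0, 0, 0, 0, 0.38], [0, 0, 0, 0, 0.38]]' 20 >/dev/null && python3 g.py 3
```

```text
34.9 [0.5326 0.1963 0.0844] [0.8 0.4 0.6] M [0.05 0.03 0.04] w 0.6 g 0.0
35.2 [0.5326 0.1957 0.072 ] [-0.   0.1  0.5] M [0.01 0.08 0.01] w 0.6 g 0.0
35.6 [0.5328 0.1962 0.0606] [0.7 0.8 0.7] M [-0.04  0.01 -0.05] w 0.477 g 0.0
35.8 [0.533  0.1963 0.061 ] [ 0.4  1.  -0.8] M [ 0.06  0.03 -0.01] w 0.446 g 0.0
36.0 [0.533  0.1962 0.0609] [0.  0.3 0.2] M [-0.01  0.05 -0.04] w 0.415 g 0.0
36.2 [0.5329 0.1963 0.0609] [-0.5 -0.4  0.4] M [ 0.01  0.02 -0.01] w 0.4 g 0.2
36.4 [0.5329 0.1963 0.0609] [-0.1 -0.1  0.6] M [ 0.03  0.09 -0.1 ] w 0.389 g 22.0
```

Pinched at 33 mm with 22 N. I'll lift along the hinge arc (R 83.5 mm), guarding the force.

Careful with the scale: shifts go in mm and turns go in units of 0.05 rad. That gives: -0.006 m is -6, -0.0057 m is -5.7.

```bash

python3 -m creep '[[-1.7, 0, -6, 0, 0.3], [-1.7, 0, -6, 0, 0.3], [-2.5, 0, -5.7, 0, 0.3], [-2.5, 0, -5.7, 0, 0.3]]' 25 >/dev/null; python3 g.py 9 &&
python3 -m creep '[[-3.3, 0, -5.3, 0, 0.3], [-3.3, 0, -5.3, 0, 0.3], [-4.1, 0, -4.7, 0, 0.3], [-4.1, 0, -4.7, 0, 0.3]]' >/dev/null && python3 g.py 9 &&
python3 -m creep '[[-4.8, 0, -4, 0, 0.3], [-4.8, 0, -4, 0, 0.3], [-5.3, 0, -3.3, 0, 0.3], [-5.3, 0, -3.3, 0, 0.3]]' >/dev/null && python3 g.py 9
```

```text
36.8 [0.5403 0.1984 0.0837] [  1.5   4.  -13.9] M [ 0.84 -0.1  -0.14] w 0.392 g 26.4
```

```bash

python3 -m creep '[[0, 0, 0, 0, 0.3], [0, 0, 0, 0, 0.3]]' >/dev/null; python3 g.py 9
python3 - <<'E'
from h import *
a=cv2.imread("pics/scene0.png"); b=eyes.read_camera("scene")
d=cv2.absdiff(a,b).max(2)
def P(x,y,z): return proj("scene",B+ex*(x-.0015)+ey*(.0985+y)+[0,0,z])[0]
for n,p in dict(crown_c=(0,0,.103),lug0_px=(-.046,0,.094),lugside=(-.046,-.017,.088),crown_m=(-.018,-.012,.099),raised=(-.0375,-.017,.1115)).items():
    u,v=P(*p).round().astype(int); print(n,(u,v),a[v,u],b[v,u])
k=cv2.inRange(b[140:200,310:380],(150,150,150),(255,255,255)); k0=cv2.inRange(a[140:200,310:380],(150,150,150),(255,255,255))
for i in range(10,56,2): print(''.join('#' if x and y else '+' if x else '-' if y else '.' for x,y in zip(k[i],k0[i])))
E
```

```text
37.0 [0.5408 0.1986 0.0846] [-0.2  2.4 -5.8] M [ 0.37  0.4  -0.07] w 0.388 g 27.2
crown_c (np.int64(349), np.int64(177)) [255 255 255] [255 255 255]
lug0_px (np.int64(334), np.int64(171)) [129 131 134] [82 82 80]
lugside (np.int64(330), np.int64(177)) [147 143 141] [218 253 255]
crown_m (np.int64(341), np.int64(177)) [252 253 253] [166 168 168]
raised (np.int64(333), np.int64(172)) [153 154 158] [36 33 32]
......................................................................
......................................................................
...................................................................###
...................................++..............................###
......................................................................
.............................----.....................................
.......................----..+........................................
..................----------#++++.....................................
.................---.--.-----++++++++.................................
....................--.---#---+++++++++............
[... 242 characters left out ...]
......###++####--##--###################+++..................
++++++++.....##########++######----###############+++.................
.+++.++++++##########++######+..-------#############++................
+........-###########++-###+..........----##########++................
+......######---#######+#................---#############.............
.....##################...................---################.........
...###################......................-####################.....
.#################..........................-##########.#############.
---###############.........................###########################
------###########...........................##########################
```

The jaw is rising: its outline has shifted up and the force has settled to 6 N. I'll carry on more slowly.

```bash

python3 -m creep '[[-1.6, 0, -2.6, 0, 0.3], [-1.7, 0, -2.7, 0, 0.3], [-1.6, 0, -2.6, 0, 0.3], [-1.7, 0, -2.7, 0, 0.3], [-2, 0, -2.4, 0, 0.3], [-2.1, 0, -2.3, 0, 0.3], [-2, 0, -2.4, 0, 0.3], [-2.1, 0, -2.3, 0, 0.3]]' >/dev/null && python3 g.py 12 &&
python3 -m creep '[[-2.4, 0, -2, 0, 0.3], [-2.4, 0, -2, 0, 0.3], [-2.4, 0, -2, 0, 0.3], [-2.4, 0, -2, 0, 0.3], [-2.6, 0, -1.6, 0, 0.3], [-2.7, 0, -1.7, 0, 0.3], [-2.6, 0, -1.6, 0, 0.3], [-2.7, 0, -1.7, 0, 0.3]]' >/dev/null && python3 g.py 12
```

```text
37.9 [0.5555 0.2029 0.1047] [-1.3  2.2 -7.1] M [ 0.3   0.52 -0.17] w 0.392 g 26.0
38.6 [0.5748 0.2087 0.119 ] [-2.1  0.4 -2.9] M [ 0.04  0.79 -0.09] w 0.389 g 25.4
```

```bash

python3 -m creep '[[-2.9, 0, -1.2, 0, 0.3], [-2.9, 0, -1.2, 0, 0.3], [-2.9, 0, -1.2, 0, 0.3], [-2.9, 0, -1.2, 0, 0.3], [-3, 0, -0.8, 0, 0.3], [-3, 0, -0.8, 0, 0.3], [-3, 0, -0.8, 0, 0.3], [-3, 0, -0.8, 0, 0.3]]' >/dev/null && python3 g.py 12 &&
python3 -m creep '[[-3.1, 0, -0.3, 0, 0.3], [-3.1, 0, -0.3, 0, 0.3], [-3.1, 0, -0.3, 0, 0.3], [-3.1, 0, -0.3, 0, 0.3], [-3, 0, 0, 0, 0.3], [-3, 0, 0, 0, 0.3], [-3, 0, 0, 0, 0.3], [0, 0, 0, 0, 0.3]]' >/dev/null && python3 g.py 12
```

```text
39.5 [0.5976 0.2155 0.1271] [-4.  -2.3  2.7] M [-0.53  1.1  -0.05] w 0.388 g 25.0
40.2 [0.619  0.2218 0.1286] [-1.9 -1.9  5.6] M [-0.47  0.59 -0.01] w 0.388 g 24.9
```

```bash

python3 -m creep '[[-4, 0, 0.5, 0, 0.3], [-4, 0, 0.7, 0, 0.3], [-4, 0, 0.9, 0, 0.3], [-4, 0, 1, 0, 0.3], [-4, 0, 1.4, 0, 0.3], [-4, 0, 1.6, 0, 0.3], [0, 0, 0, 0, 0.3]]' >/dev/null && python3 g.py 12 ; python3 -m creep '[[0, 0, 0, 0, 0.7], [0, 0, 0, 0, 0.7], [0, 0, 0, 0, 0.7], [0, 0, 0, 0, 0.7], [0, 0, 0, 0, 0.7]]' >/dev/null; python3 g.py; python3 -m creep '[[0, 0, -10, 0, 0.7], [0, 0, -20, 0, 0.7], [0, 0, -30, 0, 0.7], [0, 0, -30, 0, 0.7], [0, 0, -30, 0, 0.7], [0, 0, 0, 0, 0.7], [0, 0, 0, 0, 0.7]]' >/dev/null; python3 g.py
python3 -m creep '[[40, 0, 0, 0, 0.7], [40, 0, 0, 0, 0.7], [40, 0, 0, 0, 0.7], [0, 0, -30, 0, 0.7], [0, 0, 0, 0, 0.7], [0, 0, 0, 0, 0.7], [0, 0, 0, 0, 0.7]]' >/dev/null; python3 g.py
python3 - <<'E'
from h import *
a=cv2.imread("pics/scene0.png"); b=eyes.read_camera("scene")
al=.193+2.2
for n,(x,z) in dict(jaw_up_1_47=(.036+.0,.155),lug_2p2=(.036-.0835*np.cos(al),.072+.0835*np.sin(al)),bolt=(-.118,.030),crown=(0,.103),tubetop=(0,.096)).items():
    u,v=proj("scene",B+ex*(x-.0015)+ey*.0985+[0,0,z])[0].round().astype(int); print(n,(u,v),a[v,u],b[v,u])
k=cv2.inRange(b[130:215,300:400],(150,150,150),(255,255,255)); k0=cv2.inRange(a[130:215,300:400],(150,150,150),(255,255,255))
for i in range(16,85,3): print(''.join('#' if x and y else '+' if x else '-' if y else '.' for x,y in zip(k[i],k0[i])))
E
```

```text
41.0 [0.6437 0.2292 0.1237] [ 1.6 -2.   7.8] M [-0.35  0.02  0.07] w 0.388 g 24.3
41.5 [0.6405 0.2285 0.1217] [ 0.3 -0.6  0.5] M [-0.02  0.   -0.01] w 0.702 g 0.0
42.1 [0.6409 0.2292 0.2442] [ 0.3 -0.6 -0.1] M [0.04 0.03 0.03] w 0.703 g 0.0
42.9 [0.5259 0.1936 0.2713] [-0.5  0.5 -0.7] M [ 0.01 -0.06  0.02] w 0.704 g 0.0
jaw_up_1_47 (np.int64(365), np.int64(167)) [81 82 84] [80 81 83]
lug_2p2 (np.int64(386), np.int64(186)) [55 69 35] [255 255 255]
bolt (np.int64(309), np.int64(177)) [53 66 35] [223 225 229]
crown (np.int64(349), np.int64(177)) [255 255 255] [40 38 37]
tubetop (np.int64(349), np.int64(179)) [255 255 255] [44 44 44]
....................................................................................................
....................................................................................................
....................................................................................................
.............................................................................#######................
..........................................................
[... 1160 characters left out ...]
.###------###########...........................######################-#-########.............
....###########----................................#####....################-################.......
##########++++++................................##.###################--###############.##########..
############++++..............................###.##############################################....
############+.............................###################################################.......
###########+...............................################################################.........
##########............................+..........########################################...........
```

The jaw is folded back at its stop, the bolt is out and the tube is bare. A quick check of the tube, then I hand in.

```bash
python3 - <<'E'
from h import *
b=eyes.read_camera("scene"); a=cv2.imread("pics/scene0.png")
d=cv2.absdiff(a,b).max(2)
print('changed px at tube lower end, upper end:',(d[245:282,255:295]>40).sum(),(d[150:168,358:385]>40).sum())
print(bot.hand_in())
E
```

```text
changed px at tube lower end, upper end: 2 8
the job is handed in; nothing more can be done
None
```

The clamp is open and the job is handed in: the eyebolt is out and down, the jaw is folded back to its stop, the tube did not visibly move, and the arm was clear of everything at about 43 s of the 72 s. The judge's verdict was not shown.

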